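Snap the lens case shut

ROBOT

A 6-joint arm with a two-finger parallel gripper is mounted at the origin on the work surface. World frame = base frame: x ahead of the robot, y to its left, z up, the work surface at z = 0. Lengths are in m, angles in rad, forces in N, time in s.
With the tool pointing down it reaches from about 0.325 to 0.9 m from the base axis. Payload 6.1 kg.
Tool frame: the origin (TCP) lies midway between the tips of the shut fingers; the grasp point (between the pads) lies 19 mm behind it; z points along the fingers, y is the line along which they close (so a half turn about z gives the same grasp; the last joint's range is limited). The gripper opens to 85 mm and grips with 20 to 120 N. Pads are 22 mm wide; open, the fingers measure 114 mm over their backs; the gripper's body (76 mm by 85 mm) begins 54 mm behind the grasp point. The pads swing forward as they close: fully open they stand 13 mm farther back than shut.
Start: joints at [-1.456, 0.22, 1.526, -0, 1.395, -0.126], TCP at [0.149, -0.607, 0.231] pointing down, gripper open.
Joint ranges: [-2.98, 2.98], [-0.91, 2.08], [0.09, 2.57], [-1.24, 4.39], [0.2, 2.65], [-2.68, 2.68]. Speed limits (rad/s): [2.57, 2.57, 3.01, 3.14, 3.14, 3.14].

INTERFACE

Orientations are given as [roll, pitch, yaw] about the fixed x, y, z axes, in that order (R = Rz(yaw) Ry(pitch) Rx(roll)).
In Python, from plant import movep, move_l, set_joints, gripper_to, hold, inverse_kinematics, observe, get_image, get_calibration, Unreachable, job_done gives the robot as it stands. Calls block until the motion is done:
- movep(position, orientation): joint-space move of the TCP to a pose.
- move_l(position, feed=0.15, rotation=None, max_force=None): straight line of the TCP; rotation=None keeps the orientation; feed is the mean speed in m/s. With max_force (N) it stops when the force on the tool has changed by that much, and returns True; else False.
- set_joints(angles): joint-space move.
- gripper_to(opening, f_grip=None): finger opening in m; f_grip is the grip in N (None keeps the last); returns when the fingers have stopped.
- hold(seconds).
- inverse_kinematics(position, orientation): joint angles nearest the present ones, or None.
- observe(): the state.
- get_image(name): name is "scene" or "top"; returns (picture, depth): 480x640x3 uint8, red, green, blue; 480x640 float32, m along the optical axis (not along the pixel's ray), 0 where there is no reading.
- get_calibration(name): a dict with "intrinsics" (3x3 intrinsics, pixels), "dist_coeffs" ([k1, k2, p1, p2, k3] as OpenCV has them; the pictures are not rectified), "world_from_camera" (4x4, takes a point from camera to world coordinates). Camera axes: x right, y down, z forward; pixel columns grow to the right and rows downward; lengths in m; the calibration is good to about 2 mm. A picture is of the moment at which its call begins. get_calibration takes no time and is no camera call.
A pose or a line that the arm cannot do raises Unreachable and nothing moves.
- job_done(): hands the job in; it is judged then, once.
The state is a dict: "time_s": time; "q": joint angles; "joint_velocities": joint speeds; "joint_torque": joint torques, N m; "eef_pos": TCP position; "tcp_rot": TCP orientation; "ft_force": force on the tool from outside, world axes, zero at the start; "torque": the same for the moment, N m; "opening": finger opening in m; "grasp_force": force on a finger pad.
Only numpy, scipy, OpenCV 4.12 (cv2) and the standard library are available. Lean on these libraries where they do the work, as an engineer would, in place of code of your own. Each camera call takes 0.05 s, during which the arm holds its last target. There are 200 camera calls.

TASK

The lid of the larger lens case is on, but the four sections of its rim still stand up. Go round the rim and press the sections down one after another until every one has clicked shut and lies level. Only press with the fingertips: do not lift or tip the case, leave it about where it stands, and leave the things around it alone.

Things in the scene. Friction and masses are not known exactly. Their poses are not given: they have to be found in the camera images.
- case: larger milky lens case, blue snap lid with a white field, loose on the table, 0.6 to 1.1 kg. Body 160 (x) x 120 (y) x 50 mm, lid 172 x 132 mm, top of shut lid 55 mm up. Origin: centre of the underside, z up. The lid's middle panel (112 x 72) and corner pads are fixed and down. Its rim is four flaps, one a side, 30 mm wide from a hinge on the panel's edge to the outer edge. An open one stands 12 mm proud at its outer edge
- rim_a (a joint): angle of the rim section on the case's +x (short) side: 0 standing up, 0.4 rad snapped shut, level with the middle panel. Pushed beyond half its travel it snaps shut by itself and stays; short of that it springs back up. It takes up to about 7 N at its press point, more nearer the hinge
- press_a (a point): press point of that section (68 mm long): on its upper face, mid-length, 22 mm out from its hinge and 8 mm in from the outer edge; moves with the section: 63 mm above the table standing, 55 mm shut, and 78 mm from the case's centre line when shut
- rim_b (a joint): angle of the rim section on the case's +y (long) side: 0 standing up, 0.4 rad snapped shut, level with the middle panel. Pushed beyond half its travel it snaps shut by itself and stays; short of that it springs back up. It takes up to about 7 N at its press point, more nearer the hinge
- press_b (a point): press point of that section (108 mm long): on its upper face, mid-length, 22 mm out from its hinge and 8 mm in from the outer edge; moves with the section: 63 mm above the table standing, 55 mm shut, and 58 mm from the case's centre line when shut
- rim_c (a joint): angle of the rim section on the case's -x (short) side: 0 standing up, 0.4 rad snapped shut, level with the middle panel. Pushed beyond half its travel it snaps shut by itself and stays; short of that it springs back up. It takes up to about 7 N at its press point, more nearer the hinge
- press_c (a point): press point of that section (68 mm long): on its upper face, mid-length, 22 mm out from its hinge and 8 mm in from the outer edge; moves with the section: 63 mm above the table standing, 55 mm shut, and 78 mm from the case's centre line when shut
- rim_d (a joint): angle of the rim section on the case's -y (long) side: 0 standing up, 0.4 rad snapped shut, level with the middle panel. Pushed beyond half its travel it snaps shut by itself and stays; short of that it springs back up. It takes up to about 7 N at its press point, more nearer the hinge
- press_d (a point): press point of that section (108 mm long): on its upper face, mid-length, 22 mm out from its hinge and 8 mm in from the outer edge; moves with the section: 63 mm above the table standing, 55 mm shut, and 58 mm from the case's centre line when shut
- small_case_mid (a point): a smaller snap-lid case of the same make, already shut all round (90 x 70 x 40 mm); loose bystander, the point is at its centre half-way up; leave it where it is
- bottle_mid (a point): an amber bottle with black cap, 42 mm across, 75 mm tall; loose bystander, the point is at its centre half-way up; leave it where it is
- tube_ring_mid (a point): a black lens-tube ring, 31 mm across, 18 mm tall; loose bystander, the point is at its centre half-way up; leave it where it is
- lens_mount_mid (a point): a small lens on a steel post with a black 30 x 50 mm foot, 64 mm tall; loose bystander, the point is at its centre half-way up; leave it where it is
- post_base_mid (a point): a steel post on a round foot 42 mm across, 58 mm tall; loose bystander, the point is at its centre half-way up; leave it where it is
- note_pad_mid (a point): a white note pad, 75 x 75 x 12 mm; loose bystander, the point is at its centre half-way up; leave it where it is
There are look-alikes about, which are no part of the job. Leave any green or yellow look-alike of the case alone.

How it is judged:
At the end, for the whole second after the job is handed in: All four rim sections are snapped shut (each above 0.33 of 0.4 rad), and the case stands flat and still on the table within 30 mm of where it was (value of joint each of rim_a, rim_b, rim_c, rim_d above 0.33 rad and angle between case's own z axis and vertical below 0.05 rad and height (world z) of case below 0.006 m and distance of case from where it was at the start of the episode below 0.03 m and linear speed of case below 0.01 m/s); the robot touches nothing.
It fails at once if the case is lifted (over 15 mm) or tipped (over 0.2 rad) (height (world z) of case above 0.015 m or angle between case's own z axis and vertical above 0.2 rad).
It fails at once if a bystander is moved by more than 25 mm or lifted (distance of any of small_case_mid, bottle_mid, tube_ring_mid, lens_mount_mid, post_base_mid, note_pad_mid from where it was at the start of the episode above 0.025 m).
It also fails if it takes over 54 s, if anything falls off the work surface, if the arm or the gripper's body presses on something with over 40 N, if the wrist force passes 120 N, or if a joint passes its speed limit or range.

## Working session

There is one attempt and no reset: what is moved stays moved. The work goes in short steps, each a Python script; the robot and the scene stay as the last script left them, time stands still between calls to the robot, and variables do not carry over. Pictures are saved under pics/ and viewed, at most 10 in all, crops included, and the job is handed in when it is done.

```bash
mkdir -p pics; python3 - <<'E'
from plant import *
import cv2,numpy as np
for n in("top","scene"):
    p,d=get_image(n); cv2.imwrite(f"pics/{n}0.png",p[:,:,::-1]); np.save(f"{n}_d.npy",d); np.save(f"{n}_p.npy",p)
    c=get_calibration(n); print(n,c["intrinsics"],c["dist_coeffs"],np.round(c["world_from_camera"],3))
print(observe())
E
```

```text
top [[601.71554327   0.         307.58702841]
 [  0.         601.71554327 227.80655158]
 [  0.           0.           1.        ]] [-0.1323159  0.         0.         0.         0.       ] [[ 0.016 -0.984  0.175  0.315]
 [-1.    -0.017 -0.     0.116]
 [ 0.003 -0.175 -0.984  1.266]
 [ 0.     0.     0.     1.   ]]
scene [[621.50566584   0.         315.16845349]
 [  0.         621.50566584 241.63217814]
 [  0.           0.           1.        ]] [-0.0173111  0.         0.         0.         0.       ] [[ 0.027  0.786 -0.618  1.103]
 [ 1.    -0.029  0.007  0.084]
 [-0.013 -0.618 -0.786  0.819]
 [ 0.     0.     0.     1.   ]]
{'time_s': 0.1, 'q': array([-1.45607728e+00,  2.21182081e-01,  1.52751574e+00, -4.36315892e-05,
        1.39471046e+00, -1.26106907e-01]), 'joint_velocities': array([-0.00034372, -0.00070421, -0.00347673,  0.00032061,  0.00095701,
        0.00131633]), 'joint_torque': array([ 5.77216979e-04, -4.98242104e+01, -3.90549409e+01, -1.68932334e-04,
        5.69483178e-03, -9.53948302e-06]), 'eef_pos': array([ 0.14897888, -0.60640733,  0.230277  ]), 'tcp_rot': array([-3.13978604e+00, -1.85754748e-04,  2.40833467e-01]), 'ft_force': array([-1.16507193,  0.3460168 , -0.05983089]), 'torque': array([ 0.04203099,  0.02922772, -0.0541146 ]), 'grasp_force': 0.0, 'opening': 0.08526114221751703}
```

View pics/top0.png

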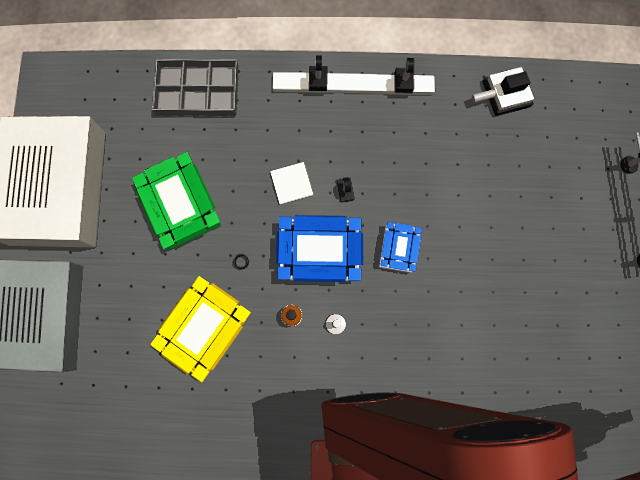

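View pics/scene0.png

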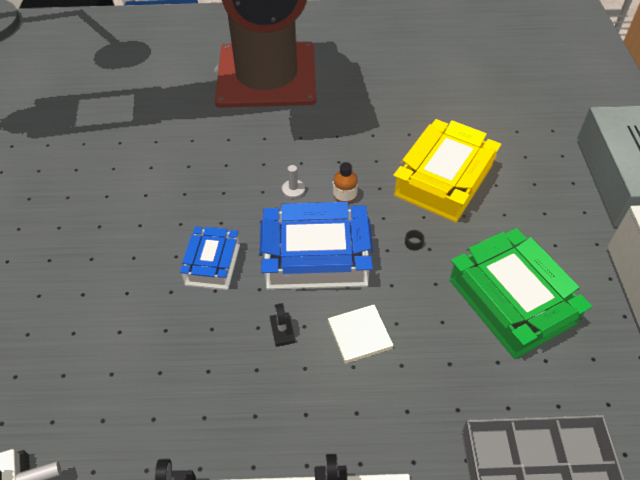

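The top view shows the large blue case at about (320,248), with its long axis along world y. The bottle (291,315), post (336,324), small case (401,247) and ring (241,261) stand around it. Next I'll measure the case.

```bash
cat > h.py <<'E'
from plant import *
import cv2,numpy as np
def world(n,p,d):
    c=get_calibration(n);K,D,T=map(np.array,(c["intrinsics"],c["dist_coeffs"],c["world_from_camera"]))
    v,u=np.mgrid[:480,:640]
    r=cv2.undistortPoints(np.stack([u,v],-1).reshape(-1,1,2).astype(float),K,D).reshape(480,640,2)
    P=np.dstack([r*d[...,None],d])
    return P@T[:3,:3].T+T[:3,3]
def case(n,p,d):
    """centre xy, yaw of long axis, heights of rim from picture"""
    W=world(n,p,d); h=cv2.cvtColor(p,cv2.COLOR_RGB2HSV)
    blue=((abs(h[...,0].astype(int)-110)<14)&(h[...,1]>120)&(h[...,2]>60)).astype(np.uint8)
    k,l,s,_=cv2.connectedComponentsWithStats(cv2.morphologyEx(blue,cv2.MORPH_CLOSE,np.ones((3,3))))
    i=1+np.argmax(s[1:,4]); m=cv2.morphologyEx((l==i).astype(np.uint8),cv2.MORPH_OPEN,np.ones((3,3)))
    c,_=cv2.findContours(m,cv2.RETR_EXTERNAL,cv2.CHAIN_APPROX_NONE); f=np.zeros_like(m); cv2.drawContours(f,c,-1,1,-1)
    A=W[(f>0)&(W[...,2]>.04)&(W[...,2]<.08)]
    white=(f>0)&(h[...,1]<60)&(h[...,2]>150)&(W[...,2]>.05); 
    w,lab,st,_=cv2.connectedComponentsWithStats(white.astype(np.uint8)); B=W[lab==1+np.argmax(st[1:,4])]
    return A,B
E
python3 - <<'E'
from h import *
for n in("top","scene"):
    p,d=np.load(n+"_p.npy"),np.load(n+"_d.npy")
    A,B=case(n,p,d)
    for X in(A,B):
        r=cv2.minAreaRect(X[:,:2].astype(np.float32)); print(n,len(X),r,np.percentile(X[:,2],[2,50,98]))
    W=world(n,p,d)
    if n=="top":
        for nm,u,v in(("bottle",291,315),("post",336,324),("ring",236,261),("mount",345,188),("pad",291,183),("small",401,247)):print(nm,W[v,u])
    (cx,cy),(w,h),a=cv2.minAreaRect(B[:,:2].astype(np.float32)); t=np.radians(a if w>h else a+90)
    L=np.array([np.cos(t),np.sin(t)]);S=np.array([-L[1],L[0]])
    q=A[:,:2]-[cx,cy]; l,s=q@L,q@S
    for nm,m in(("L+",(l>.07)&(abs(s)<.03)),("L-",(l<-.07)&(abs(s)<.03)),("S+",(s>.05)&(abs(l)<.05)),("S-",(s<-.05)&(abs(l)<.05))):print(nm,m.sum(),np.median(A[m,2]),L,S)
E
```

```text
top 5120 ((0.4898618757724762, 0.0920075848698616), (0.1365552544593811, 0.1753201186656952), 0.5582320690155029) [0.05118809 0.05786055 0.06837418]
top 1169 ((0.41584423184394836, 0.089381642639637), (0.2011866718530655, 0.09172562509775162), 1.1301714181900024) [0.05148848 0.05622657 0.061422  ]
bottle [0.35239153 0.14563837 0.07224359]
post [0.33646801 0.05606403 0.05662225]
ring [0.46589441 0.26607108 0.00237286]
mount [0.61404744 0.04006487 0.06045918]
pad [0.63543585 0.15302517 0.01074582]
small [ 0.49579269 -0.07744099  0.04177068]
L+ 1020 0.05763111138120025 [0.99980546 0.01972393] [-0.01972393  0.99980546]
L- 0 nan [0.99980546 0.01972393] [-0.01972393  0.99980546]
S+ 266 0.05691986175090702 [0.99980546 0.01972393] [-0.01972393  0.99980546]
S- 282 0.05677344256969896 [0.99980546 0.01972393] [-0.01972393  0.99980546]
scene 6946 ((0.4937756061553955, 0.09032049775123596), (0.13422656059265137, 0.17506054043769836), 0.01660882867872715) [0.05159199 0.0557504  0.06558369]
scene 1570 ((0.7826729416847229, 0.0908941775560379), (0.6398383975028992, 0.09263768792152405), 0.08847866207361221) [0.05185822 0.05459953 0.05774801]
L+ 0 nan [0.99999881 0.00154424] [-0.00154424  0.99999881]
L- 2649 0.05566879237646438 [0.99999881 0.00154424] [-0.00154424  0.99999881]
S+ 0 nan [0.99999881 0.00154424] [-0.00154424  0.99999881]
S- 0 nan [0.99999881 0.00154424] [-0.00154424  0.99999881]
  return _methods._mean(a, axis=axis, dtype=dtype,
  ret = ret.dtype.type(ret / rcount)
```

```bash
python3 - <<'E'
from h import *
gripper_to(0.0)
C=np.array([.491,.0915]); yaws={'x':0.,'y':np.pi/2}
first=True
for off,y in(((0,-.075),np.pi/2),((0,.075),np.pi/2),((-.055,0),0.),((.055,0),0.)):
    x,yy=C+off
    movep([x,yy,.16 if first else .12],[np.pi,0,y]); first=False
    move_l([x,yy,.078],feed=.1)
    s=move_l([x,yy,.053],feed=.02,max_force=16)
    o=observe(); print(off,s,o["eef_pos"].round(4),o["ft_force"].round(1),o["time_s"])
    move_l([x,yy,.12],feed=.12)
movep([.2,-.5,.25],[np.pi,0,.24])
print(observe()["time_s"])
p,d=get_image("scene");cv2.imwrite("pics/s1.png",cv2.resize(p[170:320,160:420,::-1],(780,450)))
p2,d2=get_image("top");cv2.imwrite("pics/t1.png",cv2.resize(p2[150:350,220:440,::-1],(660,600)))
for n,a,b in(("scene",p,d),("top",p2,d2)):
    A,B=case(n,a,b);print(cv2.minAreaRect(A[:,:2].astype(np.float32)),np.percentile(A[:,2],[2,50,98]))
    q=A[:,:2]-C
    for k in(1,0):
        for sg in(1,-1):
            m=(sg*q[:,k]>(.072 if k else .05))&(abs(q[:,1-k])<(.03 if k else .05));print("xy"[k],sg,m.sum(),np.percentile(A[m,2],[10,50,90]).round(4))
E
```

```text
(0, -0.075) True [0.4907 0.0167 0.055 ] [-2.7 -0.1  6. ] 5.45
(0, 0.075) True [0.4906 0.1664 0.055 ] [-2.4 -0.8  5.8] 8.45
(-0.055, 0) True [0.4358 0.0915 0.055 ] [-1.2 -0.1  6.5] 12.0833
(0.055, 0) True [0.5453 0.0915 0.055 ] [-1.5 -0.1  5.3] 14.9417
18.1083
((0.492404580116272, 0.09072320908308029), (0.135740265250206, 0.17155927419662476), 0.14197489619255066) [0.04623657 0.05386625 0.05695058]
y 1 249 [0.0524 0.054  0.0556]
y -1 281 [0.0521 0.0537 0.0555]
x 1 893 [0.0446 0.0531 0.0552]
x -1 409 [0.052  0.0536 0.0555]
((0.489605188369751, 0.09162170439958572), (0.1712879240512848, 0.13245843350887299), 89.75511932373047) [0.05027544 0.05546025 0.06039928]
y 1 195 [0.0526 0.0553 0.0588]
y -1 204 [0.052  0.0552 0.058 ]
x 1 331 [0.0525 0.0552 0.0581]
x -1 442 [0.052  0.0553 0.0585]
```

All four presses stopped at z = 55 mm, and the rim now measures level on every side. I'll check it once by eye.

View pics/s1.png

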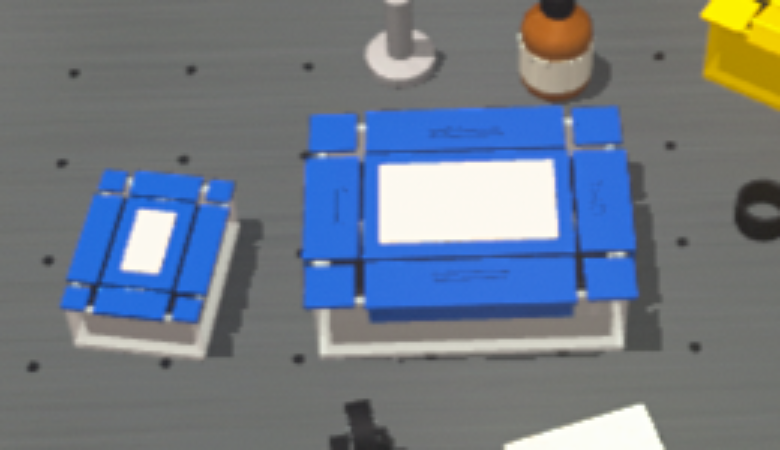

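The crop shows all four sections of the large case, at about (305–635, 107–320), lying level with the corner pads. The neighbouring objects haven't moved.

```bash
python3 -c "
from plant import *
print(job_done())"
```

```text
the job is handed in; nothing more can be done
None
```

All four rim sections of the larger blue case are pressed shut and measured level, the case and the things around it stayed where they were, and I handed the job in after about 18 s; the verdict wasn't shown.

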